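# Zero a screw slide on its stop and back it off two turns

### The job

Set the load gap on the screw slide: take the black handle of the handwheel and wind it clockwise (seen from above) until the carriage's brass nose touches the red stop, then wind it back exactly two full turns, counter-clockwise. Finish while still gripping the handle with the wheel at rest: the screw has no lock, so do not let go. Leave the loose things lying around it where they are.

Things in the scene. Friction and masses are not known exactly. Their poses are not given: they have to be found in the camera images.
- slide_unit: screw slide fixed to the worktop: dark base plate 92 (x) x 260 (y) x 12 mm, blue gearbox at one end with the handwheel lying flat on top, two guide bars and a screw running to a blue end bearing. Origin: on the worktop, straight below the wheel's axis; z up, -y points from the gearbox along the bars to the stop; base from y = +48 to -212 mm
- wheel_axis (a point): point on the handwheel's upright axis, 113 mm above the worktop (the height to grip the handle); the handle circles it at 42 mm radius. The wheel is a solid steel disc of 100 mm diameter, its top 82 mm above the worktop, its hub cap (22 mm wide) 87 mm. Keep clear of the fixed toggle clamp standing left of it: its red lever rises to 245 mm above the worktop at about x 0.55, y -0.27
- handle_grip (a point): point on the axis of the handle's black sleeve at the height to grip, 113 mm above the worktop. Sleeve: upright cylinder, 20 mm diameter, 87 to 132 mm above the worktop, 42 mm from the wheel's axis; it spins freely on its pin, so a gripper pointing down can carry it round without turning itself. About 4 N along the circle turns the wheel
- handle: the same black sleeve; its origin is on its axis at its lower end, 87 mm above the worktop; it spins about its z (up)
- wheel (a joint): handwheel angle, rad: grows counter-clockwise seen from above (carriage leaves the stop), falls clockwise (goes to the stop). The nose meets the stop, a hard one, at -5.97; the start lies 0.5 to 1.4 turns above that. The wheel stays where it is left. At 0 the handle lies in slide_unit's +y direction from the axis
- carriage_nose (a point): centre of the flat face of the brass nose (22 mm wide) on the aluminium carriage, 36 mm above the worktop; it looks along slide_unit's -y. One turn of the wheel moves the carriage 20 mm
- stop_face (a point): centre of the stop's steel button, 36 mm above the worktop, on the red stop block (80 x 22 x 34 mm) clamped on the guide bars; axes as slide_unit, the face looks along +y. The nose touches it when the two points meet
- torch: black torch 111 mm long lying loose to the left, bystander
- spare_knob_2: loose beige knurled thumb knob 48 mm wide, 39 mm tall, bystander
- fluid_bottle: small blue and white dropper bottle, 35 mm wide, 94 mm tall, standing, bystander
- yellow_plug: yellow barrel-shaped plug 60 mm long, 33 mm tall, lying near the front edge left of the wheel, bystander
- setting_ring: pale steel ring 52 mm wide, 18 mm tall, lying left of the wheel, bystander
- red_pin_gauge: pin gauge with a dark red grip, 111 mm long, lying beyond the wheel, bystander
- hex_key: black hex key 108 mm long, bystander to the left

How it is judged:
On the way:
1. the carriage's nose is wound against the stop (y of carriage_nose in the frame of stop_face below 0.001 m), for 0.1 s.
At the end, for the whole second after the job is handed in: After the nose has touched the stop (gap under 1 mm for 0.1 s), the gap is 40 mm within 1.5 mm (two turns of 20 mm, within 27 degrees), the wheel is at rest (under 0.1 rad/s) and the fingers still hold the handle with over 4 N, through the second after the program ends (y of carriage_nose in the frame of stop_face between 0.0385 and 0.0415 m and velocity of joint wheel between -0.1 and 0.1 rad/s and contact force between the fingers and handle above 4 N); the arm keeps its last pose, push and grip.
It fails at once if a loose thing on the table is moved by more than 20 mm (distance of any of torch, spare_knob_2, fluid_bottle, yellow_plug, setting_ring, red_pin_gauge, hex_key from where it was at the start of the episode above 0.02 m).
It also fails if it takes over 72 s, if anything falls off the work surface, if the arm or the gripper's body presses on something with over 40 N, if the wrist force passes 120 N, or if a joint passes its speed limit or range.

### The arm

A 7-joint arm with a two-finger parallel gripper is mounted at the origin on a cart in front of the work surface, level with it; the furniture and walls round the work are solid. World frame = base frame: x ahead of the robot, y to its left, z up, the work surface at z = 0. Lengths are in m, angles in rad, forces in N, time in s.
With the tool pointing down it reaches from about 0.4 to 0.875 m from the base axis. Payload 19.3 kg.
Tool frame: the origin (TCP) lies midway between the tips of the shut fingers; the grasp point (between the pads) lies bot.pinch_z behind it (bot.pinch_z is the distance from the TCP to the grasp point, in m); z points along the fingers, y is the line along which they close (so a half turn about z gives the same grasp; the last joint's range is limited). The gripper opens to 85 mm and grips with 20 to 120 N. Pads are 22 mm wide; open, the fingers measure 114 mm over their backs; the gripper's body (76 mm by 85 mm) begins 54 mm behind the grasp point. The pads swing forward as they close: fully open they stand 13 mm farther back than shut.
Start: joints at [-1.175, 0.521, -0.036, 1.599, 0.021, 1.021, -0.113], TCP at [0.281, 0.558, 0.201] pointing down, gripper open.
Joint ranges: [-2.91, 2.91], [-0.3, 2.13], [-1.5, 1.42], [0.17, 2.43], [-1.26, 4.41], [0.16, 1.93], [-2.52, 2.52]. Speed limits (rad/s): [1.89, 1.89, 2.39, 2.39, 3.01, 3.01, 3.01].

### API

Orientations are given as [roll, pitch, yaw] about the fixed x, y, z axes, in that order (R = Rz(yaw) Ry(pitch) Rx(roll)).
In Python, from workcell import readout, grab_frame, camera_info, workorder, bot gives the robot as it stands. The module is installed in compiled form; this text tells all that it offers.
- The arm moves only by the tool drive_tool, never from a script. Its argument "targets" is a list of rows, each an object of numbers: "dx", "dy", "dz": the shift along the tool's x, y, z as a fraction of full scale; "yaw": the turn about the tool's z as a fraction of full scale; "fingers": the closure, from 0 (fully open) to 1 (shut). In form: [{"dx": .., "dy": .., "dz": .., "yaw": .., "fingers": ..}, ...]. A call has 1 to 20 rows; each row shifts and turns the commanded pose from where the row before left it, along the tool's axes as they then stand; what a row does not reach is not made up. Full scale, the value 1, is 0.1 m for a shift and 90 degrees for a turn. A row lasts 1/10 s, in which the tool goes at most 50 mm and 8.59 degrees, less where a joint would pass 70% of its speed; a pose out of reach is approached as far as the arm can. A call with a number of a shift or a turn outside -1 to 1 is refused whole. A call with a gripper value outside its range is refused whole. The fingers move at their own pace and stop on an object; "squeeze" is the grip in N (left out, the last holds). Time passes only in rows, so rows that do not move let the fingers close. It gives the time, the measured TCP pose, the force, the opening and the grip force at its end, in the units of the state.
- readout.observe(): the state, without advancing time (a new reading comes with each control period).
- grab_frame(name): name is "side" or "top" or "wrist"; returns the picture (480x640x3 uint8, blue, green, red); there is no depth.
- camera_info(name): a dict with "fx", "fy", "cx", "cy" (pixels), "D" ([k1, k2, p1, p2, k3] as OpenCV has them; the pictures are not rectified), "T" (4x4, takes a point from camera to world coordinates); the wrist camera has in their place "hand_eye" (4x4, takes a point from camera to tool coordinates, whose origin is the TCP and whose axes are the flange's). Camera axes: x right, y up, looking along -z (the intrinsics and any distortion apply to the point x, -y, -z); pixel columns grow to the right and rows downward; lengths in m; the calibration is good to about 2 mm. A picture is of the moment at which its call begins: read the wrist's pose just before it. camera_info takes no time and is no camera call.
- workorder.job_done(): hands the job in; it is judged then, once.
The state is a dict: "clock": time; "qpos": joint angles; "qd": joint speeds; "joint_efforts": joint torques, N m; "position": TCP position; "tool_rot": TCP orientation; "force": force on the tool from outside, world axes, zero at the start; "moment": the same for the moment, N m; "grip_width": finger opening in m; "finger_force": force on a finger pad.
Only numpy, scipy, OpenCV 4.12 (cv2) and the standard library are available. Lean on these libraries where they do the work, as an engineer would, in place of code of your own. Each camera call takes 0.05 s, during which the arm holds its last target. There are 200 camera calls.

## Working session

There is one attempt and no reset: what is moved stays moved. The work goes in short steps, Python scripts to look and compute and a tool call to move; the robot and the scene stay as the last step left them, time stands still between calls to the robot, and variables do not carry over. Pictures are saved under pics/ and viewed, at most 10 in all, crops included, and the job is handed in when it is done.

Besides the shell and the picture viewer there is one more tool, called after "Request:" as name(argument=value, ...) on one line, values as JSON. drive_tool: Moves the arm, as the interface text tells. Shift numbers are shares of 0.1 m and turn numbers shares of 90 degrees, none past 1 either way. Its arguments: {"type":"object","properties":{"targets":{"type":"array","items":{"type":"object","properties":{"dx":{"type":"number","minimum":-1,"maximum":1},"dy":{"type":"number","minimum":-1,"maximum":1},"dz":{"type":"number","minimum":-1,"maximum":1},"yaw":{"type":"number","minimum":-1,"maximum":1},"fingers":{"type":"number"}}}},"squeeze":{"type":"number"}},"required":["targets"]}

```bash
mkdir -p pics; cat > h.py <<'E'
import numpy as np,cv2
from workcell import readout,grab_frame,camera_info,workorder,bot
def ray(ci,uv,z,T=None):
    K=np.array([[ci['fx'],0,ci['cx']],[0,ci['fy'],ci['cy']],[0,0,1]])
    T=np.array(ci['T']) if T is None else T
    p=cv2.undistortPoints(np.array(uv,float).reshape(-1,1,2),K,np.array(ci['D'],float)).reshape(-1,2)
    d=np.c_[p[:,0],-p[:,1],-np.ones(len(p))]@T[:3,:3].T
    o=T[:3,3]
    return o+d*((z-o[2])/d[:,2])[:,None]
def proj(ci,P):
    T=np.array(ci['T']);P=(np.array(P,float).reshape(-1,3)-T[:3,3])@T[:3,:3]
    K=np.array([[ci['fx'],0,ci['cx']],[0,ci['fy'],ci['cy']],[0,0,1]])
    return cv2.projectPoints(P*[1,-1,-1],np.zeros(3),np.zeros(3),K,np.array(ci['D'],float))[0].reshape(-1,2)
E
python3 - <<'E'
from h import *
for n in('top','side'):
    cv2.imwrite(f'pics/{n}0.png',grab_frame(n)); c=camera_info(n); print(n,c['fx'],np.round(c['T'],3).tolist())
s=readout.observe();print({k:np.round(v,3).tolist() for k,v in s.items()},bot.pinch_z)
print(np.round(camera_info('wrist')['hand_eye'],3).tolist())
E
```

```text
top 454.07823373698795 [[-0.021, 0.996, -0.091, 0.45], [-1.0, -0.019, 0.017, -0.218], [0.015, 0.091, 0.996, 0.935], [0.0, 0.0, 0.0, 1.0]]
side 599.0856592514253 [[0.976, 0.102, -0.191, 0.273], [-0.216, 0.535, -0.817, -1.403], [0.019, 0.838, 0.545, 0.85], [0.0, 0.0, 0.0, 1.0]]
{'clock': 0.1, 'qpos': [-1.175, 0.522, -0.036, 1.6, 0.021, 1.021, -0.113], 'qd': [0.001, -0.001, 0.001, -0.003, 0.001, 0.001, -0.0], 'joint_efforts': [0.004, -92.848, 1.985, -37.053, 0.018, 0.005, 0.0], 'position': [0.281, 0.558, 0.2], 'tool_rot': [-3.141, 0.0, 2.676], 'force': [1.201, -0.234, 0.153], 'moment': [-0.027, -0.028, -0.002], 'finger_force': 0.0, 'grip_width': 0.085} 0.0187
[[-0.0, 0.953, 0.302, 0.078], [1.0, 0.001, -0.001, 0.001], [-0.002, 0.302, -0.953, -0.173], [0.0, 0.0, 0.0, 1.0]]
```

View pics/top0.png

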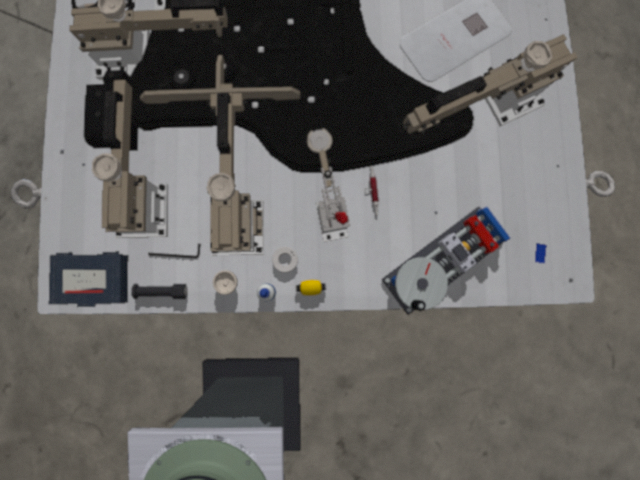

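View pics/side0.png

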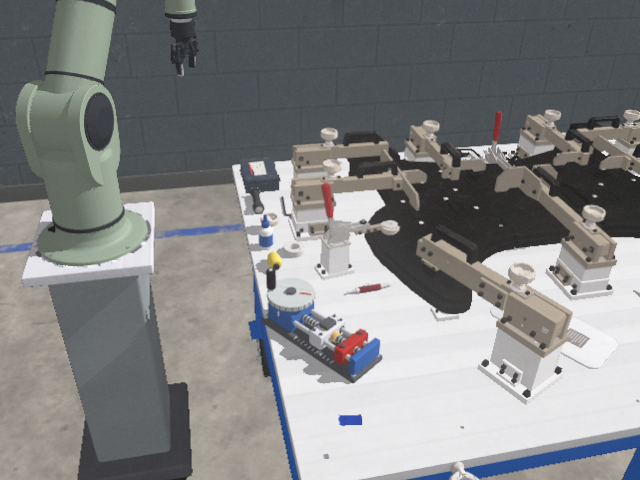

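The top view shows the wheel at about (424,282), the black handle at (418,305), the red stop at (483,233) and the blue bearing at (491,224). The side view shows the handle at (271,278) and the clamp lever at (328,200). I'll measure these now.

```bash
python3 - <<'E'
from h import *
t=cv2.imread('pics/top0.png');c=camera_info('top')
hsv=cv2.cvtColor(t,cv2.COLOR_BGR2HSV)
roi=np.zeros(t.shape[:2],np.uint8);cv2.rectangle(roi,(380,200),(515,313),255,-1)
g=cv2.GaussianBlur(cv2.cvtColor(t,cv2.COLOR_BGR2GRAY),(3,3),0)[245:315,380:460]
g=cv2.resize(g,None,fx=4,fy=4,interpolation=cv2.INTER_CUBIC)
H=cv2.HoughCircles(g,cv2.HOUGH_GRADIENT,1,200,param1=80,param2=15,minRadius=85,maxRadius=130)
print(H); u=H[0,0]/4; u[:2]+=[380,245]; print('wheel px',u,ray(c,u[:2],.082))
blk=((hsv[...,2]<45)&(roi>0)).astype(np.uint8)
n,l,st,ce=cv2.connectedComponentsWithStats(blk)
for i in range(1,n):
    if st[i,4]>15: print('dark',st[i],ce[i],ray(c,ce[i],.132)[0])
def blob(m,name,z):
    n,l,st,ce=cv2.connectedComponentsWithStats((m&(roi>0)).astype(np.uint8)); i=1+np.argmax(st[1:,4])
    r=cv2.minAreaRect(np.argwhere(l==i)[:,::-1].astype(np.float32)); print(name,st[i,4],ce[i],ray(c,ce[i],z)[0],r); 
    b=ray(c,cv2.boxPoints(r),z);print(b.round(4).tolist())
h,s,v=hsv[...,0],hsv[...,1],hsv[...,2]
blob((s>120)&((h<8)|(h>172))&(v>80),'red',.06)
blob((s>120)&(h>95)&(h<125)&(v>60),'blue',.06)
blob((s>80)&(h>15)&(h<32)&(v>80),'brass',.045)
sd=cv2.imread('pics/side0.png')
o=[cv2.resize(t[195:320,370:520],None,fx=4,fy=4,interpolation=cv2.INTER_CUBIC)]
cv2.imwrite('pics/crop.png',o[0])
E
```

```text
[[[162.5 147.5 102.1]]]
wheel px [420.625 281.875  25.525] [[ 0.44470477 -0.43171287  0.082     ]]
dark [461 233   9   7  34] [465.44117647 236.44117647] [ 0.52463344 -0.50483829  0.132     ]
dark [470 244   9   8  35] [474.17142857 247.48571429] [ 0.50429566 -0.52003632  0.132     ]
dark [437 253   8   8  26] [440.         256.07692308] [ 0.49016575 -0.45624515  0.132     ]
dark [445 264   8   6  26] [448.61538462 266.65384615] [ 0.47085784 -0.4711663   0.132     ]
dark [390 286  16  24  49] [397.         296.75510204] [ 0.41976133 -0.37581225  0.132     ]
dark [412 301   9   9  60] [415.21666667 305.16666667] [ 0.40406274 -0.40792879  0.132     ]
red 422 [482.3957346  232.91469194] [ 0.53772507 -0.56548175  0.06      ] ((482.3636169433594, 232.79055786132812), (41.09247589111328, 11.866867065429688), 50.59933853149414)
[[0.5627, -0.5308, 0.06], [0.5774, -0.5504, 0.06], [0.5132, -0.6003, 0.06], [0.4987, -0.5806, 0.06]]
blue 348 [493.13793103 224.22988506] [ 0.55466105 -0.58857168  0.06      ] ((492.5, 224.99998474121094), (39.799991607666016, 11.599998474121094), 53.13010025024414)
[[0.5785, -0.5546, 0.06], [0.5923, -0.5745, 0.06], [0.5277, -0.62, 0.06], [0.5142, -0.5999, 0.06]]
brass 47 [465.78723404 244.91489362] [ 0.51573868 -0.53578803  0.045     ] ((465.75006103515625, 244.75003051757812), (10.60660171508789, 4.242640495300293), 45.0)
[[0.5208, -0.5252, 0.045], [0.5267, -0.5316, 0.045], [0.5113, -0.5463, 0.045], [0.5055, -0.5398, 0.045]]
```

View pics/crop.png

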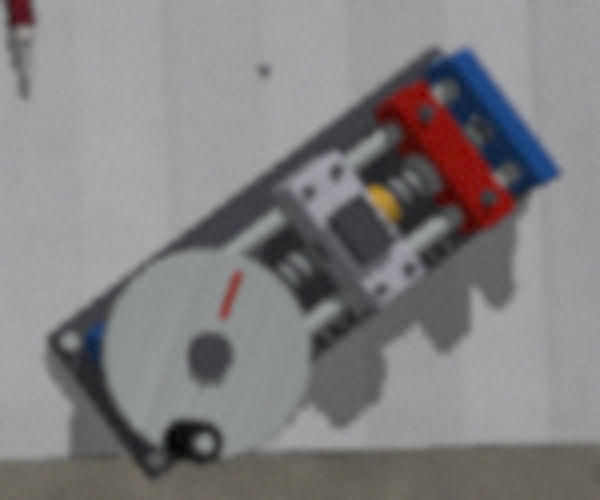

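The crop shows the hub at (422,284) and the handle's cap at (421,306). Its base lies to the left of the cap. The wrist camera will refine this. First I'll turn the tool to yaw 90° (tool x = world y, tool y = world x) and travel across.

Request:
drive_tool(targets=[{"yaw":0.088,"dz":-0.06,"fingers":0},{"yaw":0.088,"dz":-0.06},{"yaw":0.088,"dz":-0.06},{"yaw":0.088,"dz":-0.06},{"yaw":0.088,"dz":-0.06},{"yaw":0.088,"dz":-0.06},{"yaw":0.088,"dz":-0.06},{"yaw":0.088,"dz":-0.06},{"dx":-0.38,"dy":0.116},{"dx":-0.38,"dy":0.116},{"dx":-0.38,"dy":0.116},{"dx":-0.38,"dy":0.116},{"dx":-0.38,"dy":0.116},{"dx":-0.38,"dy":0.116},{"dx":-0.38,"dy":0.116},{"dx":-0.38,"dy":0.116},{"dx":-0.38,"dy":0.116},{"dx":-0.38,"dy":0.116},{"dx":-0.38,"dy":0.116},{"dx":-0.38,"dy":0.116}])

```text
invalid input
```

Request:
drive_tool(targets=[{"dx":0,"dy":0,"dz":-0.06,"yaw":0.088,"fingers":0},{"dx":0,"dy":0,"dz":-0.06,"yaw":0.088,"fingers":0},{"dx":0,"dy":0,"dz":-0.06,"yaw":0.088,"fingers":0},{"dx":0,"dy":0,"dz":-0.06,"yaw":0.088,"fingers":0},{"dx":0,"dy":0,"dz":-0.06,"yaw":0.088,"fingers":0},{"dx":0,"dy":0,"dz":-0.06,"yaw":0.088,"fingers":0},{"dx":0,"dy":0,"dz":-0.06,"yaw":0.088,"fingers":0},{"dx":0,"dy":0,"dz":-0.06,"yaw":0.088,"fingers":0}], squeeze=60)

```text
clock: 0.9
position: [0.2806, 0.5583, 0.2489]
tool_rot: [-3.141, 0.001, 1.564]
force: [0.3, 0.2, 0.3]
grip_width: 0.0855
finger_force: 0.0
```

Request:
drive_tool(targets=[{"dx":-0.38,"dy":0.116,"dz":0,"yaw":0,"fingers":0},{"dx":-0.38,"dy":0.116,"dz":0,"yaw":0,"fingers":0},{"dx":-0.38,"dy":0.116,"dz":0,"yaw":0,"fingers":0},{"dx":-0.38,"dy":0.116,"dz":0,"yaw":0,"fingers":0},{"dx":-0.38,"dy":0.116,"dz":0,"yaw":0,"fingers":0},{"dx":-0.38,"dy":0.116,"dz":0,"yaw":0,"fingers":0},{"dx":-0.38,"dy":0.116,"dz":0,"yaw":0,"fingers":0},{"dx":-0.38,"dy":0.116,"dz":0,"yaw":0,"fingers":0},{"dx":-0.38,"dy":0.116,"dz":0,"yaw":0,"fingers":0},{"dx":-0.38,"dy":0.116,"dz":0,"yaw":0,"fingers":0},{"dx":-0.38,"dy":0.116,"dz":0,"yaw":0,"fingers":0},{"dx":-0.38,"dy":0.116,"dz":0,"yaw":0,"fingers":0}])

```text
clock: 2.1
position: [0.4196, 0.1007, 0.2489]
tool_rot: [3.142, -0.0, 1.57]
force: [1.2, 0.6, -0.1]
grip_width: 0.0855
finger_force: 0.0
```

Request:
drive_tool(targets=[{"dx":-0.34,"dy":0,"dz":0,"yaw":0,"fingers":0},{"dx":-0.34,"dy":0,"dz":0,"yaw":0,"fingers":0},{"dx":-0.34,"dy":0,"dz":0,"yaw":0,"fingers":0},{"dx":-0.34,"dy":0,"dz":0,"yaw":0,"fingers":0},{"dx":-0.34,"dy":0,"dz":0,"yaw":0,"fingers":0},{"dx":-0.34,"dy":0,"dz":0,"yaw":0,"fingers":0},{"dx":-0.34,"dy":0,"dz":0,"yaw":0,"fingers":0},{"dx":-0.34,"dy":0,"dz":0,"yaw":0,"fingers":0},{"dx":-0.34,"dy":0,"dz":0,"yaw":0,"fingers":0},{"dx":-0.34,"dy":0,"dz":0,"yaw":0,"fingers":0},{"dx":-0.34,"dy":0,"dz":0,"yaw":0,"fingers":0},{"dx":-0.34,"dy":0,"dz":0,"yaw":0,"fingers":0},{"dx":-0.34,"dy":0,"dz":0,"yaw":0,"fingers":0},{"dx":-0.34,"dy":0,"dz":0,"yaw":0,"fingers":0},{"dx":0,"dy":0,"dz":0,"yaw":0,"fingers":0}])

```text
clock: 3.6
position: [0.4177, -0.3776, 0.2486]
tool_rot: [-3.14, 0.002, 1.566]
force: [-1.2, 0.5, -0.5]
grip_width: 0.0854
finger_force: 0.0
```

```bash
python3 - <<'E'
from h import *
s=readout.observe(); np.savez('w1.npz',p=s['position'],r=s['tool_rot']); print(s['position'],s['tool_rot'],np.round(s['qpos'],2))
cv2.imwrite('pics/w1.png',grab_frame('wrist'))
E
```

```text
[ 0.417702   -0.37758732  0.24857388] [-3.14037917e+00  1.84092938e-03  1.56582786e+00] [ 0.15  0.45  0.67  1.73 -0.31  1.07  0.92]
```

View pics/w1.png

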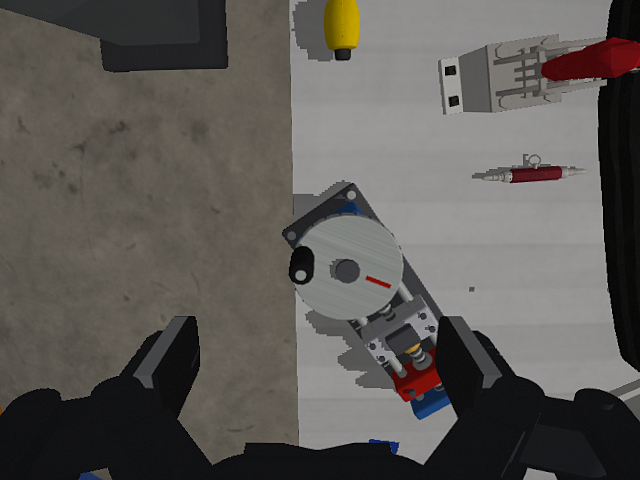

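The wrist view shows the wheel at about (346,268), the hub at (346,270), the handle's cap at (301,275), the base plate's bolts at (351,195) and (291,237), and the red stop at (415,381).

```bash
cat >> h.py <<'E'
from scipy.spatial.transform import Rotation as R
def Twrist(p,r):
    T=np.eye(4);T[:3,:3]=R.from_euler('xyz',r).as_matrix();T[:3,3]=p
    return T@np.array(camera_info('wrist')['hand_eye'])
def cc(m,box,name=None):
    k=np.zeros(m.shape,np.uint8);x0,y0,x1,y1=box;k[y0:y1,x0:x1]=m[y0:y1,x0:x1]
    n,l,st,ce=cv2.connectedComponentsWithStats(k);i=1+np.argmax(st[1:,4]);return ce[i],st[i],(l==i)
E
python3 - <<'E'
from h import *
d=np.load('w1.npz');T=Twrist(d['p'],d['r']);c=camera_info('wrist')
im=cv2.imread('pics/w1.png');hsv=cv2.cvtColor(im,cv2.COLOR_BGR2HSV);h,s,v=[hsv[...,i].astype(int) for i in range(3)]
g=cv2.medianBlur(cv2.cvtColor(im,cv2.COLOR_BGR2GRAY),3)
H=cv2.HoughCircles(g[190:350,270:430],cv2.HOUGH_GRADIENT,1,200,param1=100,param2=15,minRadius=45,maxRadius=65)[0,0]
u=H[:2]+[270,190];print('wheel',u,H[2],ray(c,u,.082,T)[0])
e,st,_=cc(v<125,(325,250,365,290));print('hub',e,st,ray(c,e,.087,T)[0])
e,st,_=cc((v>120),(292,266,311,286));print('cap',e,st,ray(c,e,.132,T)[0])
e,st,_=cc((v<60),(280,240,320,290));print('sleeve',e,st,ray(c,e,.11,T)[0])
e,st,m=cc((s>130)&((h<8)|(h>172)),(380,340,460,410))
r=cv2.minAreaRect(np.argwhere(m)[:,::-1].astype(np.float32));print('red',e,r,ray(c,e,.06,T)[0])
b=ray(c,cv2.boxPoints(r),.06,T);print(b.round(4).tolist())
for uv in((351,195),(291,237)):print('bolt',ray(c,uv,.015,T)[0])
t=cv2.imread('pics/top0.png')
print('top: hub',ray(camera_info('top'),(422.5,284.2),.087),'cap',ray(camera_info('top'),(420.7,305.7),.132))
E
```

```text
wheel [348.5 270.5] 55.5 [ 0.4441579  -0.43285472  0.082     ]
hub [344.61163522 270.2672956 ] [328 258  33  26 636] [ 0.44038137 -0.43064695  0.087     ]
cap [300.36 274.88] [296 271  10   9  75] [ 0.40397822 -0.41649792  0.132     ]
sleeve [300.61780105 262.01439791] [286 240  28  45 764] [ 0.4033587 -0.4143017  0.11     ]
red [416.78780069 378.66408935] ((419.4075012207031, 375.1426696777344), (33.919647216796875, 55.41730499267578), 59.534454345703125) [ 0.51944612 -0.56291821  0.06      ]
[[0.4879, -0.5573, 0.06], [0.5347, -0.5246, 0.06], [0.5562, -0.5601, 0.06], [0.5084, -0.5948, 0.06]]
bolt [ 0.45051998 -0.37855173  0.015     ]
bolt [ 0.3896365  -0.42201518  0.015     ]
top: hub [[ 0.4402879  -0.43386706  0.087     ]] cap [[ 0.40284537 -0.41774892  0.132     ]]
```

Wheel centre is about (0.442, -0.432) and the handle about (0.4035, -0.4165), which gives a 41.5 mm radius and agrees with the spec. The wheel angle is about +32°, roughly 374° above the stop. I'll go down over the handle.

Request:
drive_tool(targets=[{"dx":-0.1,"dy":-0.035,"dz":0,"yaw":0,"fingers":0},{"dx":-0.1,"dy":-0.035,"dz":0,"yaw":0,"fingers":0},{"dx":-0.1,"dy":-0.035,"dz":0,"yaw":0,"fingers":0},{"dx":-0.09,"dy":-0.035,"dz":0,"yaw":0,"fingers":0},{"dx":0,"dy":0,"dz":0.2,"yaw":0,"fingers":0},{"dx":0,"dy":0,"dz":0.2,"yaw":0,"fingers":0},{"dx":0,"dy":0,"dz":0.2,"yaw":0,"fingers":0},{"dx":0,"dy":0,"dz":0.2,"yaw":0,"fingers":0},{"dx":0,"dy":0,"dz":0.2,"yaw":0,"fingers":0},{"dx":0,"dy":0,"dz":0,"yaw":0,"fingers":0}])

```text
clock: 4.65
position: [0.4041, -0.4121, 0.147]
tool_rot: [-3.139, -0.002, 1.57]
force: [-1.1, 0.1, 1.0]
grip_width: 0.0852
finger_force: 0.0
```

```bash
python3 - <<'E'
from h import *
s=readout.observe();print(s['position'],s['tool_rot'],s['force'])
cv2.imwrite('pics/w2.png',grab_frame('wrist'))
E
```

```text
[ 0.40406579 -0.41212295  0.1469597 ] [-3.13888008e+00 -2.01052692e-03  1.56987407e+00] [-1.09065071  0.09025178  0.99764081]
```

View pics/w2.png

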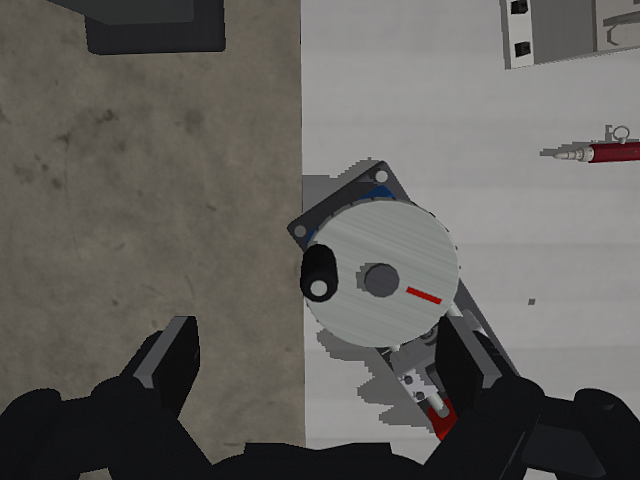

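The handle's cap is at (319,288), midway between the fingers.

```bash
python3 - <<'E'
from h import *
s=readout.observe();T=Twrist(s['position'],s['tool_rot']);c=camera_info('wrist')
print(s['position'],ray(c,(319,288),.132,T),ray(c,(381,281),.087,T))
for uv in((381.5,176),(300,231)):print('bolt',ray(c,uv,.015,T)[0])
E
```

```text
[ 0.40449431 -0.41276966  0.14845056] [[ 0.40462664 -0.41808113  0.132     ]] [[ 0.44286639 -0.43330507  0.087     ]]
bolt [ 0.45145841 -0.37937481  0.015     ]
bolt [ 0.39036158 -0.42179521  0.015     ]
```

Request:
drive_tool(targets=[{"dx":-0.045,"dy":0,"dz":0.14,"yaw":0,"fingers":0},{"dx":0,"dy":0,"dz":0.14,"yaw":0,"fingers":0},{"dx":0,"dy":0,"dz":0.13,"yaw":0,"fingers":0},{"dx":0,"dy":0,"dz":0.12,"yaw":0,"fingers":0},{"dx":0,"dy":0,"dz":0,"yaw":0,"fingers":0},{"dx":0,"dy":0,"dz":0,"yaw":0,"fingers":0.5},{"dx":0,"dy":0,"dz":0,"yaw":0,"fingers":0.9},{"dx":0,"dy":0,"dz":0,"yaw":0,"fingers":0.9},{"dx":0,"dy":0,"dz":0,"yaw":0,"fingers":1},{"dx":0,"dy":0,"dz":0,"yaw":0,"fingers":1},{"dx":0,"dy":0,"dz":0,"yaw":0,"fingers":1},{"dx":0,"dy":0,"dz":0,"yaw":0,"fingers":1}], squeeze=60)

```text
clock: 5.9
position: [0.4048, -0.4174, 0.0964]
tool_rot: [3.141, 0.0, 1.57]
force: [-3.8, 2.4, 9.1]
grip_width: 0.015
finger_force: 58.5
```

```bash
python3 - <<'E'
from h import *
cv2.imwrite('pics/w3.png',grab_frame('wrist')); s=readout.observe();print(s['grip_width'],s['finger_force'],s['position'],s['force'],np.round(s['qpos'],2))
E
```

```text
0.015109101119735508 58.50517218466848 [ 0.40484775 -0.41735564  0.09642801] [-3.26852658  2.64763825  9.46475921] [ 0.33  0.66  0.55  1.83 -0.46  0.79  1.11]
```

View pics/w3.png

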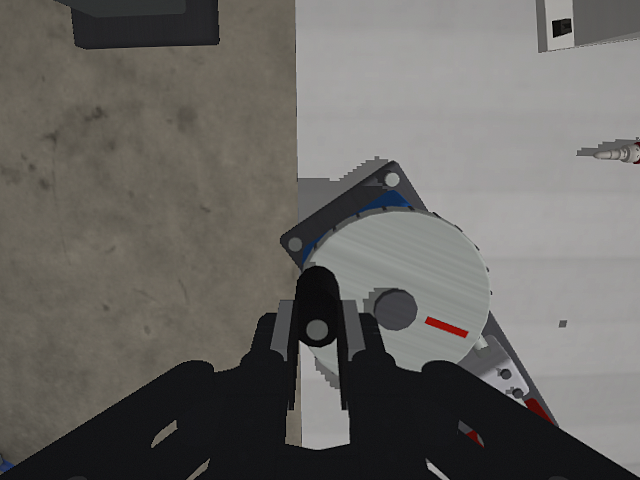

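The picture shows the handle firmly between the pads at (317,328). Next I'll compute the arc steps.

```bash
cat > arc.py <<'E'
import sys,numpy as np
a0,st,n=map(float,sys.argv[1:4]);a=np.radians(a0+st*np.arange(int(n)+1))
dx=np.diff(np.sin(a))*.42;dy=np.diff(np.cos(a))*.42
for i in range(int(n)):print(f'{dx[i]:.3f} {dy[i]:.3f}',end='; ')
E
python3 arc.py 158 -10 36
```

```text
0.065 0.033; 0.058 0.044; 0.050 0.054; 0.040 0.061; 0.029 0.067; 0.016 0.071; 0.004 0.073; -0.009 0.073; -0.021 0.070; -0.033 0.065; -0.044 0.058; -0.054 0.050; -0.061 0.040; -0.067 0.029; -0.071 0.016; -0.073 0.004; -0.073 -0.009; -0.070 -0.021; -0.065 -0.033; -0.058 -0.044; -0.050 -0.054; -0.040 -0.061; -0.029 -0.067; -0.016 -0.071; -0.004 -0.073; 0.009 -0.073; 0.021 -0.070; 0.033 -0.065; 0.044 -0.058; 0.054 -0.050; 0.061 -0.040; 0.067 -0.029; 0.071 -0.016; 0.073 -0.004; 0.073 0.009; 0.070 0.021;
```

Request:
drive_tool(targets=[{"dx":0.065,"dy":0.033,"dz":0,"yaw":0,"fingers":1},{"dx":0.058,"dy":0.044,"dz":0,"yaw":0,"fingers":1},{"dx":0.05,"dy":0.054,"dz":0,"yaw":0,"fingers":1},{"dx":0.04,"dy":0.061,"dz":0,"yaw":0,"fingers":1},{"dx":0,"dy":0,"dz":0,"yaw":0,"fingers":1},{"dx":0,"dy":0,"dz":0,"yaw":0,"fingers":1}])

```text
clock: 6.55
position: [0.4253, -0.3956, 0.0965]
tool_rot: [3.14, -0.0, 1.571]
force: [2.3, 4.0, 7.6]
grip_width: 0.0146
finger_force: 59.2
```

Request:
drive_tool(targets=[{"dx":0.029,"dy":0.067,"dz":0,"yaw":0,"fingers":1},{"dx":0.016,"dy":0.071,"dz":0,"yaw":0,"fingers":1},{"dx":0.004,"dy":0.073,"dz":0,"yaw":0,"fingers":1},{"dx":-0.009,"dy":0.073,"dz":0,"yaw":0,"fingers":1},{"dx":-0.021,"dy":0.07,"dz":0,"yaw":0,"fingers":1},{"dx":-0.033,"dy":0.065,"dz":0,"yaw":0,"fingers":1},{"dx":-0.044,"dy":0.058,"dz":0,"yaw":0,"fingers":1},{"dx":-0.054,"dy":0.05,"dz":0,"yaw":0,"fingers":1},{"dx":-0.061,"dy":0.04,"dz":0,"yaw":0,"fingers":1},{"dx":-0.067,"dy":0.029,"dz":0,"yaw":0,"fingers":1},{"dx":0,"dy":0,"dz":0,"yaw":0,"fingers":1}])

```text
clock: 7.65
position: [0.484, -0.4216, 0.0965]
tool_rot: [3.141, 0.002, 1.569]
force: [0.1, -5.2, 4.9]
grip_width: 0.0151
finger_force: 58.9
```

Request:
drive_tool(targets=[{"dx":-0.071,"dy":0.016,"dz":0,"yaw":0,"fingers":1},{"dx":-0.073,"dy":0.004,"dz":0,"yaw":0,"fingers":1},{"dx":-0.073,"dy":-0.009,"dz":0,"yaw":0,"fingers":1},{"dx":-0.07,"dy":-0.021,"dz":0,"yaw":0,"fingers":1},{"dx":-0.065,"dy":-0.033,"dz":0,"yaw":0,"fingers":1},{"dx":-0.058,"dy":-0.044,"dz":0,"yaw":0,"fingers":1},{"dx":-0.05,"dy":-0.054,"dz":0,"yaw":0,"fingers":1},{"dx":-0.04,"dy":-0.061,"dz":0,"yaw":0,"fingers":1},{"dx":-0.029,"dy":-0.067,"dz":0,"yaw":0,"fingers":1},{"dx":-0.016,"dy":-0.071,"dz":0,"yaw":0,"fingers":1},{"dx":-0.004,"dy":-0.073,"dz":0,"yaw":0,"fingers":1},{"dx":0.009,"dy":-0.073,"dz":0,"yaw":0,"fingers":1},{"dx":0.021,"dy":-0.07,"dz":0,"yaw":0,"fingers":1},{"dx":0.033,"dy":-0.065,"dz":0,"yaw":0,"fingers":1},{"dx":0.044,"dy":-0.058,"dz":0,"yaw":0,"fingers":1},{"dx":0.054,"dy":-0.05,"dz":0,"yaw":0,"fingers":1},{"dx":0,"dy":0,"dz":0,"yaw":0,"fingers":1}])

```text
clock: 9.35
position: [0.4099, -0.4583, 0.0964]
tool_rot: [-3.141, -0.0, 1.569]
force: [-4.1, 2.5, 9.6]
grip_width: 0.0146
finger_force: 59.9
```

Request:
drive_tool(targets=[{"dx":0.061,"dy":-0.04,"dz":0,"yaw":0,"fingers":1},{"dx":0.067,"dy":-0.029,"dz":0,"yaw":0,"fingers":1},{"dx":0.071,"dy":-0.016,"dz":0,"yaw":0,"fingers":1},{"dx":0.073,"dy":-0.004,"dz":0,"yaw":0,"fingers":1},{"dx":0.073,"dy":0.009,"dz":0,"yaw":0,"fingers":1},{"dx":0.07,"dy":0.021,"dz":0,"yaw":0,"fingers":1},{"dx":0,"dy":0,"dz":0,"yaw":0,"fingers":1},{"dx":0,"dy":0,"dz":0,"yaw":0,"fingers":1}])

```text
clock: 10.15
position: [0.4051, -0.4165, 0.0964]
tool_rot: [3.141, -0.001, 1.57]
force: [-0.9, 4.7, 12.3]
grip_width: 0.0143
finger_force: 60.3
```

```bash
python3 arc.py 158 -4 7
```

```text
0.027 0.012; 0.026 0.014; 0.025 0.016; 0.024 0.017; 0.022 0.019; 0.021 0.020; 0.020 0.022;
```

Request:
drive_tool(targets=[{"dx":0.027,"dy":0.012,"dz":0,"yaw":0,"fingers":1},{"dx":0.026,"dy":0.014,"dz":0,"yaw":0,"fingers":1},{"dx":0,"dy":0,"dz":0,"yaw":0,"fingers":1},{"dx":0,"dy":0,"dz":0,"yaw":0,"fingers":1}])

```text
clock: 10.55
position: [0.4074, -0.412, 0.0964]
tool_rot: [3.141, 0.0, 1.57]
force: [-2.0, 0.5, 10.7]
grip_width: 0.0146
finger_force: 60.0
```

Request:
drive_tool(targets=[{"dx":0.025,"dy":0.016,"dz":0,"yaw":0,"fingers":1},{"dx":0.024,"dy":0.017,"dz":0,"yaw":0,"fingers":1},{"dx":0,"dy":0,"dz":0,"yaw":0,"fingers":1},{"dx":0,"dy":0,"dz":0,"yaw":0,"fingers":1}])

```text
clock: 10.95
position: [0.4102, -0.4078, 0.0964]
tool_rot: [-3.141, 0.001, 1.569]
force: [-4.1, -2.4, 7.9]
grip_width: 0.0147
finger_force: 59.8
```

Request:
drive_tool(targets=[{"dx":0.022,"dy":0.019,"dz":0,"yaw":0,"fingers":1},{"dx":0,"dy":0,"dz":0,"yaw":0,"fingers":1},{"dx":0,"dy":0,"dz":0,"yaw":0,"fingers":1}])

```text
clock: 11.25
position: [0.4105, -0.4073, 0.0964]
tool_rot: [-3.14, 0.003, 1.568]
force: [-11.2, -11.4, 8.4]
grip_width: 0.0148
finger_force: 59.5
```

Request:
drive_tool(targets=[{"dx":0.021,"dy":0.02,"dz":0,"yaw":0,"fingers":1},{"dx":0,"dy":0,"dz":0,"yaw":0,"fingers":1},{"dx":0,"dy":0,"dz":0,"yaw":0,"fingers":1}])

```text
clock: 11.55
position: [0.411, -0.4069, 0.0965]
tool_rot: [-3.138, 0.006, 1.566]
force: [-19.2, -21.2, 4.6]
grip_width: 0.0146
finger_force: 59.2
```

```bash
python3 - <<'E'
from h import *
P=np.array([(.4048,-.4174),(.4253,-.3956),(.484,-.4216),(.4099,-.4583),(.4051,-.4165),(.4074,-.412),(.4102,-.4078)])
b=np.linalg.lstsq(np.c_[2*P,np.ones(len(P))],(P**2).sum(1),rcond=None)[0]
print(b[:2],np.sqrt(b[2]+b[:2]@b[:2]))
for q in [*P,(.4105,-.4073)]:print(np.degrees(np.arctan2(q[1]-b[1],q[0]-b[0])))
cv2.imwrite('pics/t1.png',grab_frame('top')); t=cv2.imread('pics/t1.png')
cv2.imwrite('pics/t1c.png',cv2.resize(t[195:320,370:520],None,fx=4,fy=4,interpolation=cv2.INTER_CUBIC))
E
python3 arc.py 144 10 36
```

```text
[ 0.44363928 -0.43331204] 0.04200946410117756
157.72160863604338
115.93354985801113
16.18188990423752
-143.47564015925164
156.4316632708594
149.54054347220958
142.6586753359014
141.870540680155
-0.063 -0.038; -0.068 -0.026; -0.072 -0.014; -0.073 -0.001; -0.072 0.011; -0.069 0.024; -0.064 0.035; -0.057 0.046; -0.048 0.055; -0.038 0.063; -0.026 0.068; -0.014 0.072; -0.001 0.073; 0.011 0.072; 0.024 0.069; 0.035 0.064; 0.046 0.057; 0.055 0.048; 0.063 0.038; 0.068 0.026; 0.072 0.014; 0.073 0.001; 0.072 -0.011; 0.069 -0.024; 0.064 -0.035; 0.057 -0.046; 0.048 -0.055; 0.038 -0.063; 0.026 -0.068; 0.014 -0.072; 0.001 -0.073; -0.011 -0.072; -0.024 -0.069; -0.035 -0.064; -0.046 -0.057; -0.055 -0.048;
```

View pics/t1c.png

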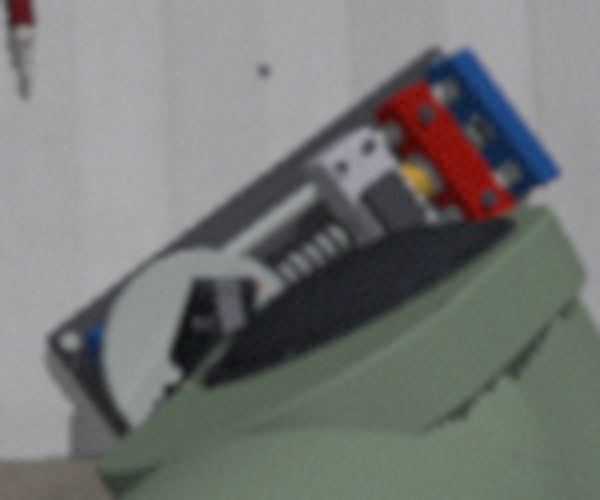

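The nose now rests on the red stop (crop around (425,185)) and the wrist force has risen to 28 N. The stop angle is about 142.3°, TCP about (0.4103, -0.4076). I'll release the preload and wind back from 142.5°.

```bash
python3 arc.py 142.5 10 36
```

```text
-0.062 -0.039; -0.068 -0.028; -0.071 -0.016; -0.073 -0.003; -0.073 0.010; -0.070 0.022; -0.065 0.034; -0.058 0.045; -0.049 0.054; -0.039 0.062; -0.028 0.068; -0.016 0.071; -0.003 0.073; 0.010 0.073; 0.022 0.070; 0.034 0.065; 0.045 0.058; 0.054 0.049; 0.062 0.039; 0.068 0.028; 0.071 0.016; 0.073 0.003; 0.073 -0.010; 0.070 -0.022; 0.065 -0.034; 0.058 -0.045; 0.049 -0.054; 0.039 -0.062; 0.028 -0.068; 0.016 -0.071; 0.003 -0.073; -0.010 -0.073; -0.022 -0.070; -0.034 -0.065; -0.045 -0.058; -0.054 -0.049;
```

Request:
drive_tool(targets=[{"dx":-0.021,"dy":-0.02,"dz":0,"yaw":0,"fingers":1},{"dx":-0.022,"dy":-0.019,"dz":0,"yaw":0,"fingers":1},{"dx":0,"dy":0,"dz":0,"yaw":0,"fingers":1},{"dx":0,"dy":0,"dz":0,"yaw":0,"fingers":1}])

```text
clock: 12.0
position: [0.4102, -0.4077, 0.0964]
tool_rot: [-3.141, 0.001, 1.569]
force: [-4.3, -0.9, 9.1]
grip_width: 0.0149
finger_force: 60.0
```

Now the first turn back: 20 rows, then 16.

Request:
drive_tool(targets=[{"dx":-0.062,"dy":-0.039,"dz":0,"yaw":0,"fingers":1},{"dx":-0.068,"dy":-0.028,"dz":0,"yaw":0,"fingers":1},{"dx":-0.071,"dy":-0.016,"dz":0,"yaw":0,"fingers":1},{"dx":-0.073,"dy":-0.003,"dz":0,"yaw":0,"fingers":1},{"dx":-0.073,"dy":0.01,"dz":0,"yaw":0,"fingers":1},{"dx":-0.07,"dy":0.022,"dz":0,"yaw":0,"fingers":1},{"dx":-0.065,"dy":0.034,"dz":0,"yaw":0,"fingers":1},{"dx":-0.058,"dy":0.045,"dz":0,"yaw":0,"fingers":1},{"dx":-0.049,"dy":0.054,"dz":0,"yaw":0,"fingers":1},{"dx":-0.039,"dy":0.062,"dz":0,"yaw":0,"fingers":1},{"dx":-0.028,"dy":0.068,"dz":0,"yaw":0,"fingers":1},{"dx":-0.016,"dy":0.071,"dz":0,"yaw":0,"fingers":1},{"dx":-0.003,"dy":0.073,"dz":0,"yaw":0,"fingers":1},{"dx":0.01,"dy":0.073,"dz":0,"yaw":0,"fingers":1},{"dx":0.022,"dy":0.07,"dz":0,"yaw":0,"fingers":1},{"dx":0.034,"dy":0.065,"dz":0,"yaw":0,"fingers":1},{"dx":0.045,"dy":0.058,"dz":0,"yaw":0,"fingers":1},{"dx":0.054,"dy":0.049,"dz":0,"yaw":0,"fingers":1},{"dx":0,"dy":0,"dz":0,"yaw":0,"fingers":1}])

```text
clock: 13.9
position: [0.4782, -0.4572, 0.0964]
tool_rot: [3.141, -0.001, 1.571]
force: [-0.0, 5.3, 11.6]
grip_width: 0.0151
finger_force: 60.4
```

Request:
drive_tool(targets=[{"dx":0.062,"dy":0.039,"dz":0,"yaw":0,"fingers":1},{"dx":0.068,"dy":0.028,"dz":0,"yaw":0,"fingers":1},{"dx":0.071,"dy":0.016,"dz":0,"yaw":0,"fingers":1},{"dx":0.073,"dy":0.003,"dz":0,"yaw":0,"fingers":1},{"dx":0.073,"dy":-0.01,"dz":0,"yaw":0,"fingers":1},{"dx":0.07,"dy":-0.022,"dz":0,"yaw":0,"fingers":1},{"dx":0.065,"dy":-0.034,"dz":0,"yaw":0,"fingers":1},{"dx":0.058,"dy":-0.045,"dz":0,"yaw":0,"fingers":1},{"dx":0.049,"dy":-0.054,"dz":0,"yaw":0,"fingers":1},{"dx":0.039,"dy":-0.062,"dz":0,"yaw":0,"fingers":1},{"dx":0.028,"dy":-0.068,"dz":0,"yaw":0,"fingers":1},{"dx":0.016,"dy":-0.071,"dz":0,"yaw":0,"fingers":1},{"dx":0.003,"dy":-0.073,"dz":0,"yaw":0,"fingers":1},{"dx":-0.01,"dy":-0.073,"dz":0,"yaw":0,"fingers":1},{"dx":-0.022,"dy":-0.07,"dz":0,"yaw":0,"fingers":1},{"dx":-0.034,"dy":-0.065,"dz":0,"yaw":0,"fingers":1},{"dx":-0.045,"dy":-0.058,"dz":0,"yaw":0,"fingers":1},{"dx":-0.054,"dy":-0.049,"dz":0,"yaw":0,"fingers":1},{"dx":0,"dy":0,"dz":0,"yaw":0,"fingers":1},{"dx":0,"dy":0,"dz":0,"yaw":0,"fingers":1}])

```text
clock: 15.9
position: [0.4102, -0.4077, 0.0964]
tool_rot: [-3.142, 0.001, 1.569]
force: [-3.9, -2.3, 9.8]
grip_width: 0.0148
finger_force: 60.1
```

One turn back exactly. Now the second.

Request:
drive_tool(targets=[{"dx":-0.062,"dy":-0.039,"dz":0,"yaw":0,"fingers":1},{"dx":-0.068,"dy":-0.028,"dz":0,"yaw":0,"fingers":1},{"dx":-0.071,"dy":-0.016,"dz":0,"yaw":0,"fingers":1},{"dx":-0.073,"dy":-0.003,"dz":0,"yaw":0,"fingers":1},{"dx":-0.073,"dy":0.01,"dz":0,"yaw":0,"fingers":1},{"dx":-0.07,"dy":0.022,"dz":0,"yaw":0,"fingers":1},{"dx":-0.065,"dy":0.034,"dz":0,"yaw":0,"fingers":1},{"dx":-0.058,"dy":0.045,"dz":0,"yaw":0,"fingers":1},{"dx":-0.049,"dy":0.054,"dz":0,"yaw":0,"fingers":1},{"dx":-0.039,"dy":0.062,"dz":0,"yaw":0,"fingers":1},{"dx":-0.028,"dy":0.068,"dz":0,"yaw":0,"fingers":1},{"dx":-0.016,"dy":0.071,"dz":0,"yaw":0,"fingers":1},{"dx":-0.003,"dy":0.073,"dz":0,"yaw":0,"fingers":1},{"dx":0.01,"dy":0.073,"dz":0,"yaw":0,"fingers":1},{"dx":0.022,"dy":0.07,"dz":0,"yaw":0,"fingers":1},{"dx":0.034,"dy":0.065,"dz":0,"yaw":0,"fingers":1},{"dx":0.045,"dy":0.058,"dz":0,"yaw":0,"fingers":1},{"dx":0.054,"dy":0.049,"dz":0,"yaw":0,"fingers":1},{"dx":0,"dy":0,"dz":0,"yaw":0,"fingers":1}])

```text
clock: 17.8
position: [0.4782, -0.4572, 0.0964]
tool_rot: [3.141, -0.001, 1.571]
force: [-0.3, 3.9, 10.6]
grip_width: 0.0149
finger_force: 60.4
```

Request:
drive_tool(targets=[{"dx":0.062,"dy":0.039,"dz":0,"yaw":0,"fingers":1},{"dx":0.068,"dy":0.028,"dz":0,"yaw":0,"fingers":1},{"dx":0.071,"dy":0.016,"dz":0,"yaw":0,"fingers":1},{"dx":0.073,"dy":0.003,"dz":0,"yaw":0,"fingers":1},{"dx":0.073,"dy":-0.01,"dz":0,"yaw":0,"fingers":1},{"dx":0.07,"dy":-0.022,"dz":0,"yaw":0,"fingers":1},{"dx":0.065,"dy":-0.034,"dz":0,"yaw":0,"fingers":1},{"dx":0.058,"dy":-0.045,"dz":0,"yaw":0,"fingers":1},{"dx":0.049,"dy":-0.054,"dz":0,"yaw":0,"fingers":1},{"dx":0.039,"dy":-0.062,"dz":0,"yaw":0,"fingers":1},{"dx":0.028,"dy":-0.068,"dz":0,"yaw":0,"fingers":1},{"dx":0.016,"dy":-0.071,"dz":0,"yaw":0,"fingers":1},{"dx":0.003,"dy":-0.073,"dz":0,"yaw":0,"fingers":1},{"dx":-0.01,"dy":-0.073,"dz":0,"yaw":0,"fingers":1},{"dx":-0.022,"dy":-0.07,"dz":0,"yaw":0,"fingers":1},{"dx":-0.034,"dy":-0.065,"dz":0,"yaw":0,"fingers":1},{"dx":-0.045,"dy":-0.058,"dz":0,"yaw":0,"fingers":1},{"dx":-0.054,"dy":-0.049,"dz":0,"yaw":0,"fingers":1},{"dx":0,"dy":0,"dz":0,"yaw":0,"fingers":1},{"dx":0,"dy":0,"dz":0,"yaw":0,"fingers":1}])

```text
clock: 19.8
position: [0.4102, -0.4077, 0.0964]
tool_rot: [-3.142, 0.001, 1.569]
force: [-3.5, -2.4, 9.5]
grip_width: 0.0149
finger_force: 60.1
```

Request:
drive_tool(targets=[{"dx":0,"dy":0,"dz":0,"yaw":0,"fingers":1},{"dx":0,"dy":0,"dz":0,"yaw":0,"fingers":1},{"dx":0,"dy":0,"dz":0,"yaw":0,"fingers":1}])

```text
clock: 20.1
position: [0.4103, -0.4076, 0.0964]
tool_rot: [-3.141, 0.001, 1.569]
force: [-3.1, -2.7, 10.7]
grip_width: 0.0144
finger_force: 60.1
```

```bash
python3 - <<'E'
from h import *
t=grab_frame('top')[195:320,370:520];w=grab_frame('wrist')
cv2.imwrite('pics/f.png',np.hstack([cv2.resize(t,(400,333)),cv2.resize(w,(400,300))[:300] if 0 else cv2.resize(w,(400,333))]))
E
```

```text
(no output)
```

View pics/f.png

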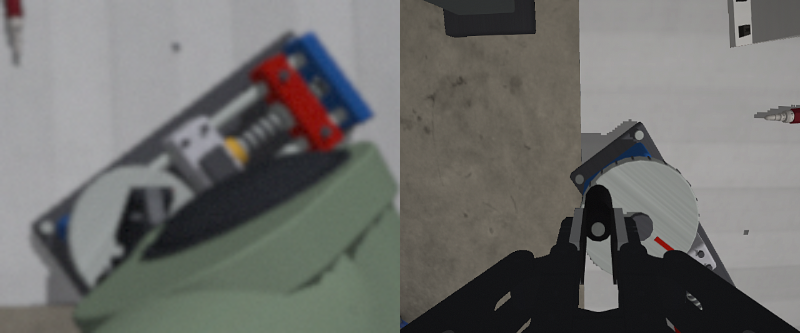

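The carriage nose at (238,148) now stands well clear of the red stop, and the handle is still gripped at (598,225) and at rest. The TCP is back at its stop-contact position after two full turns, so I'm handing in.

```bash
python3 -c "
from workcell import workorder;print(workorder.job_done())"
```

```text
the job is handed in; nothing more can be done
None
```

I wound the nose against the stop, wound it back two full turns (about a 40 mm gap by handle position), and handed the job in at about 20 s with the handle still gripped at about 60 N; no verdict was returned.

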